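Open the coupling guard and set the gap gauge

TASK

The motor-and-gearbox unit needs its coupling gap set. Lift the loose cover off its guard box by the knob and lay it flat, knob up, on the middle of the black rubber mat without dropping it. Then take the thin-bladed gap gauge from the wooden rack, lower it gently between the two coupling hubs until its saddle sits fully down on both, and leave it standing there for the fitter, without disturbing the other gauge, the tools or the parts lying about.

Things in the scene. Friction and masses are not known exactly. Their poses are not given: they have to be found in the camera images.
- unit: Drive unit fixed to the bench, base 96 x 296 mm: from +y to -y a grey finned motor (to 127 mm high), an open-topped grey guard box, a worm gearbox (99 mm). Origin on the bench under the box's middle; y along the shaft to the motor, z up. Box outside 86 (x) x 106 (y), walls 3, rim 110 mm high. Inside, axis 66 mm high, two steel hubs with 60 mm flanges face each other across a gap square to y.
- gap (a point): Middle of the 8.5 mm gap (along the unit's y) between the two hub flanges, level with their crowns, 96 mm above the bench, 14 mm below the guard box's rim; axes as the unit's. The cover hides it at first. Nothing crosses the gap; it is open down to the box floor.
- cover: Loose sheet-steel cover of the guard box, 94 (x) x 114 (y) mm, 0.18 to 0.37 kg, with a skirt 10 mm deep outside the box walls, 2 mm play. Origin at the centre of the skirt's lower edge, z up; its top face is 12.5 mm higher. It starts on the box, origin 100 mm above the bench, axes along the unit's; it must rise straight for 10 mm to come clear.
- knob (a point): Middle of the black round knob on the cover's centre, 30.5 mm above the cover's origin: head 30 mm in diameter, its underside 8 mm below and its top 9 mm above this point, on a thinner neck.
- mat: Black rubber mat fixed on the bench, 165 mm (x) by 150 mm (y), 4 mm thick. Origin at the centre of its underside, z up. A fixed clamp with a red handle (top 122 mm high) stands beyond its +y edge, nearer the robot; keep the gripper clear of it.
- gauge_thin: The thin gauge, the smaller in the rack, 92 mm tall, 0.13-0.2 kg. Origin at the middle of the blade tip; z up, y through the thickness, x along the width. Blade 6 mm thick, 32 wide, round tip. Saddle: inverted V, 30 (y) x 54 (x) mm, 23 to 43 mm above the tip, fits the round hubs. Dark wooden grip 34 (x) x 14 (y), 44 to 92 mm above the tip. Seated on both hubs, the tip is 32 mm below point gap.
- gauge_thin_grip (a point): Middle of the thin gauge's wooden grip, 70 mm above the blade tip; same axes as the gauge.
- gauge_thick: The other gauge, which stays in the rack: blade 12 mm thick, grip 52 mm (x) by 22 mm (y), 104 mm tall. Origin and axes as for the thin gauge.
- rack: Light wooden block fixed on the bench, 66 (x) x 160 (y) x 42 mm, with slots 38 x 16 mm at 40 mm either side of its middle along y. The gauges stand in them blade down, saddles on its top, blades 23 mm deep; which gauge is in which slot varies. Origin at the centre of its underside.
- driver_red: Bystander: red-handled screwdriver, 194 mm, lying on the bench.
- grease_tin: Bystander: red tin, 63 mm in diameter, 36 mm high.
- fixture_a: Bystander: machined block 45 x 90 x 40 mm with two pins.
- wrench_a: Bystander: open-ended spanner, 157 mm, lying flat.
Not all that is in view belongs to the job. What is shaped like the gauge_thin but purple is not meant.

How it is judged (in metres and radians):
On the way, in this order (a step that is already met when the one before it is completed fails the run):
1. the cover is lifted clear of the guard box by its knob (z of cover in the frame of unit above 0.118 m and distance between the grasp point and knob below 0.035 m), for 0.1 s.
2. the cover lies knob up on the mat, let go (z of cover in the frame of mat below 0.008 m and angle between cover's own z axis and vertical below 0.1 rad and horizontal distance between cover and mat below 0.04 m and linear speed of cover below 0.02 m/s and contact force between the fingers and cover below 0.1 N), for 0.2 s.
At the end, for the whole second after the job is handed in: Thin gauge blade-down in the hub gap, saddle seated on both hubs (tip 30-35 mm below the crowns, within 5 mm of the gap's middle, upright and square within 0.1 rad), let go, at rest. Cover flat, knob up, within 40 mm of the mat's centre. Thick gauge within 20 mm of its start (z of gauge_thin in the frame of gap between -0.035 and -0.03 m and z of gauge_thin_grip in the frame of gap above 0.033 m and horizontal distance between gauge_thin and gap below 0.005 m and angle between the y axis of gauge_thin and the y axis of unit, either way round below 0.1 rad and angle between gauge_thin's own z axis and vertical below 0.12 rad and linear speed of each of gauge_thin, cover below 0.02 m/s and z of cover in the frame of mat below 0.008 m and angle between cover's own z axis and vertical below 0.1 rad and horizontal distance between cover and mat below 0.04 m and distance of gauge_thick from where it was at the start of the episode below 0.02 m); the robot touches nothing.
It fails at once if a bystander or the other gauge is disturbed (moved 25 mm) (distance of any of driver_red, grease_tin, fixture_a, wrench_a, gauge_thick from where it was at the start of the episode above 0.025 m).
It fails at once if the cover is dropped (falls free at more than 0.6 m/s) (linear speed of cover above 0.6 m/s and contact force between the fingers and cover below 0.05 N).
It fails at once if the gauge is forced against the unit (over 45 N) (contact force between gauge_thin and unit above 45 N).
It also fails if it takes over 61 s, if anything falls off the work surface, if the arm or the gripper's body presses on something with over 40 N, if the wrist force passes 120 N, or if a joint passes its speed limit or range.

ROBOT

A 6-joint arm with a two-finger parallel gripper is mounted at the origin on a cart in front of the work surface, level with it; the furniture and walls round the work are solid. World frame = base frame: x ahead of the robot, y to its left, z up, the work surface at z = 0. Lengths are in m, angles in degrees, forces in N, time in s.
With the tool pointing down it reaches from about 0.375 to 0.9 m from the base axis. Payload 3.1 kg.
Tool frame: the origin (TCP) lies at the very end of the fingers, on their centre line; the grasp point (between the pads) lies bot.grip_point_offset behind it (bot.grip_point_offset is the distance from the TCP to the grasp point, in m); z points along the fingers, y is the line along which they close (so a half turn about z gives the same grasp; the last joint's range is limited). The gripper opens to 87 mm and grips with 3 to 60 N. Pads are 19 mm wide; open, the fingers measure 117 mm over their backs; the gripper's body (75 mm by 190 mm) begins 51 mm behind the grasp point.
Start: joints at [53.142, 30.224, 82.088, -0, 67.689, -10.227], TCP at [0.28, 0.559, 0.2] pointing down, gripper open.
Joint ranges: [-176.69, 176.69], [-43.24, 126.21], [12.49, 139.97], [-82, 262], [0, 151.66], [-163.58, 163.58]. Speed limits (degrees/s): [159.86, 159.86, 180, 180, 180, 180].

INTERFACE

Orientations are given as a 3x3 rotation matrix whose columns are the frame's x, y, z axes.
In Python, from rig import bot, viewer, ticket gives the robot as it stands.
- The arm moves only by the tool servo_tool, never from a script. Its argument "targets" is a list of rows, each an object with "offset": the shift along the tool's x, y, z in m, a list of three; "dr": the turn, a rotation vector about the tool's x, y, z in degrees, a list of three. In form: [{"offset": [x, y, z], "dr": [ax, ay, az]}, ...]. A call has 1 to 20 rows; each row is the pose to reach, as a shift and turn from the pose commanded when the call began, along the tool's axes at that moment; what a row does not reach only later rows make up. A row lasts 1/12 s, in which the tool goes at most 41.7 mm and 7.16 degrees, less where a joint would pass 70% of its speed; a pose out of reach is approached as far as the arm can. A call with a gripper value outside its range is refused whole. "gripper" is the gripper command: -1 is fully open, 1 is shut, values between are in proportion, set as the call begins (left out, the last holds). The fingers move at their own pace and stop on an object; the grip force is fixed at half the most. Time passes only in rows, so rows that repeat a pose let the fingers close. It gives the time, the measured TCP pose, the force, the opening and the grip force at its end, in the units of the state.
- bot.read_state(): the state, without advancing time (a new reading comes with each control period).
- viewer.capture(name): name is "scene" or "top" or "wrist"; returns a dict with "color" (480x640x3 uint8, red, green, blue), "camera_matrix" (3x3 intrinsics, pixels), "R" (3x3) and "t" (3): a world point X has camera coordinates R X + t. Camera axes: x right, y down, z forward; pixel columns grow to the right and rows downward; lengths in m; the calibration is good to about 2 mm. The wrist camera is an equidistant fisheye: a pixel r from the principal point sees the ray r / f radians off the axis. A picture is of the moment at which its call begins. There is no depth.
- ticket.hand_in(): hands the job in; it is judged then, once.
The state is a dict: "time_s": time; "joint_positions": joint angles; "qvel": joint speeds; "tau": joint torques, N m; "position": TCP position; "tcp_rot": TCP orientation; "force": force on the tool from outside, world axes, zero at the start; "moment": the same for the moment, N m; "opening": opening from 0.0 (shut) to 1.0 (fully open); "grasp_force": force on a finger pad.
Only numpy, scipy, OpenCV 4.12 (cv2) and the standard library are available. Lean on these libraries where they do the work, as an engineer would, in place of code of your own. Each camera call takes 0.05 s, during which the arm holds its last target. There are 200 camera calls.

## Working session

There is one attempt and no reset: what is moved stays moved. The work goes in short steps, Python scripts to look and compute and a tool call to move; the robot and the scene stay as the last step left them, time stands still between calls to the robot, and variables do not carry over. Pictures are saved under pics/ and viewed, at most 13 in all, crops included, and the job is handed in when it is done.

Besides the shell and the picture viewer there is one more tool, called after ">>>" as name(argument=value, ...) on one line, values as JSON. servo_tool: Moves the arm, as the interface text tells. Its arguments: {"type":"object","properties":{"targets":{"type":"array"},"gripper":{"type":"number"}},"required":["targets"]}

```bash
mkdir -p pics; cat > h.py <<'E'
import numpy as np, cv2
from rig import bot, viewer, ticket
def cap(n,f=None):
    c=viewer.capture(n)
    if f: cv2.imwrite('pics/'+f,c['color'][:,:,::-1])
    return c
def ray(c,u,v,fish=False):
    K=np.array(c['camera_matrix']);R=np.array(c['R']);t=np.array(c['t'])
    a=np.array([(u-K[0,2])/K[0,0],(v-K[1,2])/K[1,1]])
    if fish:
        r=np.linalg.norm(a);d=np.array([*(a/max(r,1e-9)*np.sin(r)),np.cos(r)])
    else: d=np.array([*a,1.])
    return -R.T@t, R.T@d
def plane(c,u,v,z,fish=False):
    o,d=ray(c,u,v,fish);return o+d*(z-o[2])/d[2]
def proj(c,X,fish=False):
    K=np.array(c['camera_matrix']);p=np.array(c['R'])@X+np.array(c['t'])
    if fish:
        r=np.hypot(p[0],p[1]);a=p[:2]/r*np.arctan2(r,p[2])
    else: a=p[:2]/p[2]
    return a*[K[0,0],K[1,1]]+K[:2,2]
E
python3 - <<'E'
from h import *
import pickle
D={}
for n in('scene','top'):
    D[n]=cap(n,n+'0.png'); print(n,np.round(-np.array(D[n]['R']).T@D[n]['t'],3),np.array(D[n]['camera_matrix'])[0,0])
pickle.dump(D,open('d0.pkl','wb'))
s=bot.read_state();print(s, bot.grip_point_offset)
E
```

```text
scene [-0.616  1.458  0.942] 611.8755243325529
top [0.455 0.192 1.313] 446.85226391836875
{'time_s': 0.1, 'joint_positions': array([ 5.31436080e+01,  3.02735818e+01,  8.21501734e+01, -1.03230855e-03,
        6.76892024e+01, -1.02257525e+01]), 'qvel': array([ 0.09566505, -0.12841009, -0.17556649, -0.08160545, -0.13090067,
        0.06051331]), 'tau': array([ 1.93249157e-04, -4.40983844e+01, -1.77149624e+01,  6.34913309e-02,
        5.33660059e-02, -5.66924120e-05]), 'position': array([0.27967686, 0.55813471, 0.19896389]), 'tcp_rot': array([[-8.93917544e-01,  4.48229916e-01, -1.16917997e-03],
       [ 4.48231316e-01,  8.93916197e-01, -1.58746179e-03],
       [ 3.33601047e-04, -1.94312302e-03, -9.99998056e-01]]), 'force': array([ 0.57368527, -0.13810629,  0.73373339]), 'moment': array([-0.05228878, -0.07396047, -0.01691469]), 'grasp_force': 0.0, 'opening': 0.9977548566789002} 0.0187
```

View pics/top0.png

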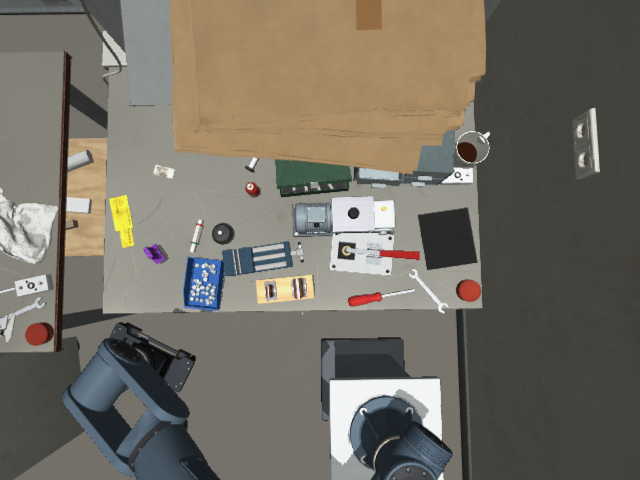

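View pics/scene0.png

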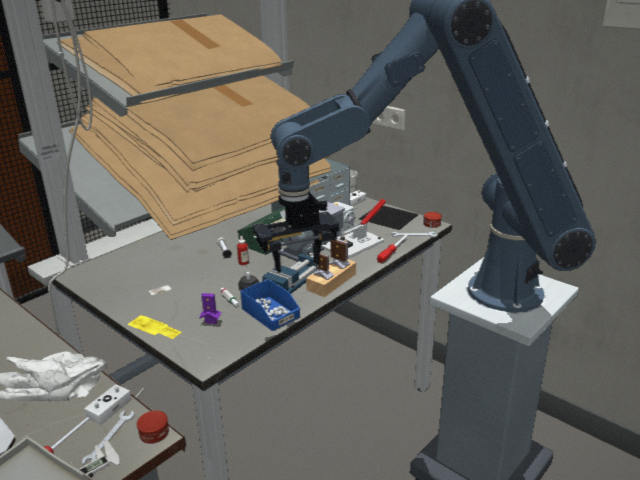

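Top view: the unit is at (345,216) with the motor to the left (+y) and the cover knob at (353,213). The mat is at (447,239), the clamp at (375,253) with its red handle, and the rack at (285,289) with both gauges. A purple gauge-shaped decoy stands at (155,254). Next I'll enlarge the area and cast rays.

```bash
python3 - <<'E'
from h import *
import pickle
D=pickle.load(open('d0.pkl','rb'));c=D['top'];im=c['color'][:,:,::-1]
a=cv2.resize(im[190:315,250:490],None,fx=3.3,fy=3.3,interpolation=cv2.INTER_CUBIC)
b=cv2.resize(D['scene']['color'][225:300,295:375,::-1],None,fx=2.3,fy=2.3,interpolation=cv2.INTER_CUBIC)
o=np.zeros((a.shape[0]+b.shape[0],a.shape[1],3),np.uint8);o[:a.shape[0]]=a;o[a.shape[0]:,:b.shape[1]]=b
cv2.imwrite('pics/crop1.png',o);print(o.shape)
hsv=cv2.cvtColor(im,cv2.COLOR_BGR2HSV)
def blobs(m,z,nm,box,amin=40):
    mm=np.zeros_like(m);x0,y0,x1,y1=box;mm[y0:y1,x0:x1]=m[y0:y1,x0:x1]
    cs,_=cv2.findContours(mm,cv2.RETR_EXTERNAL,cv2.CHAIN_APPROX_NONE)
    for k in cs:
        if cv2.contourArea(k)<amin: continue
        w=np.array([plane(c,*(p[0]),z)[:2] for p in k],np.float32)
        r=cv2.minAreaRect(w);print(nm,np.round(r[0],4),np.round(r[1],3),round(r[2],1),np.round(cv2.minAreaRect(k)[0],1))
blobs((hsv[...,2]<60).astype(np.uint8),.004,'mat',(410,195,490,280),300)
blobs((hsv[...,2]<60).astype(np.uint8),.1395,'knob',(340,200,368,228))
blobs(((hsv[...,0]>8)&(hsv[...,0]<28)&(hsv[...,1]>90)&(hsv[...,2]>130)).astype(np.uint8),.042,'rack',(245,265,325,312))
blobs(((hsv[...,1]<50)&(hsv[...,2]>205)).astype(np.uint8),.1125,'cover',(328,190,378,238),100)
E
```

```text
(584, 792, 3)
mat [ 0.5528 -0.1929] [0.162 0.148] 7.8 [447.  238.4]
knob [0.6132 0.0943] [0.024 0.027] 89.0 [352.5 213. ]
rack [0.3901 0.2774] [0.016 0.054] 4.0 [286.3 296.9]
rack [0.4011 0.215 ] [0.033 0.045] 67.5 [308.4 292.7]
rack [0.4296 0.3175] [0.024 0.09 ] 4.0 [272.1 283. ]
cover [0.557  0.0864] [0.119 0.011] 89.3 [355. 235.]
cover [0.6142 0.0865] [0.122 0.093] 89.3 [354.5 214. ]
```

View pics/crop1.png

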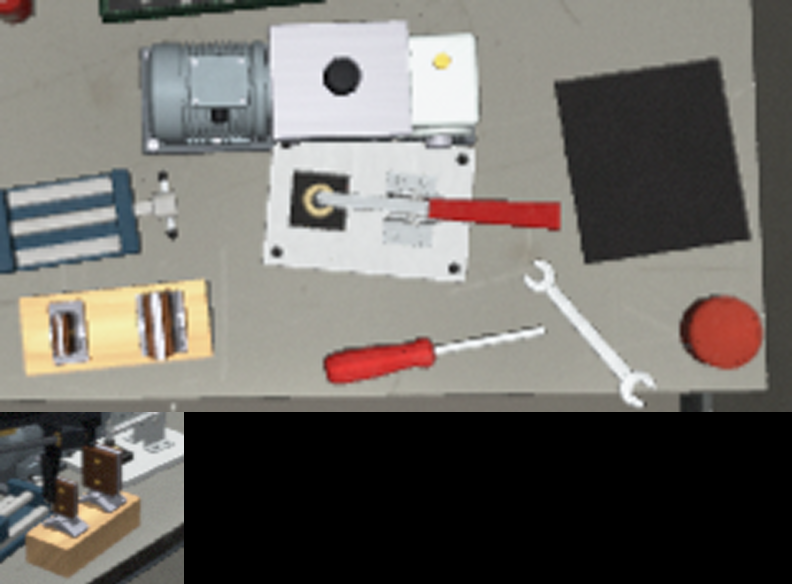

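Candidates: the left rack piece (270,290) has the small grip, the right one (298,288) has the larger grip, and the piece at (155,254) is purple. The left one is gauge_thin, because its grip is smaller in both views. Next I'll check the shelf and clamp clearances.

```bash
python3 - <<'E'
from h import *
import pickle
D=pickle.load(open('d0.pkl','rb'));c=D['top'];s=D['scene']
def tri(p,q):
    o1,d1=ray(c,*p);o2,d2=ray(s,*q);A=np.c_[d1,-d2];k=np.linalg.lstsq(A,o2-o1,rcond=None)[0]
    a,b=o1+k[0]*d1,o2+k[1]*d2;print(np.round((a+b)/2,3),np.linalg.norm(a-b).round(3))
tri((173,150),(172,237)); tri((352.5,212.5),(349,207))
for p,z in[((420,256),.12),((392,250),.12),((335,272),.01),((392,234),.01),((420,172),.4),((250,157),.4),((270.5,290),.111),((298,288),.123)]:print(p,z,np.round(plane(c,*p,z),3))
E
```

```text
[0.786 0.569 0.139] 0.008
[0.581 0.066 0.123] 0.089
(420, 256) 0.12 [ 0.498 -0.085  0.12 ]
(392, 250) 0.12 [ 0.515 -0.011  0.12 ]
(335, 272) 0.01 [0.458 0.138 0.01 ]
(392, 234) 0.01 [ 0.567 -0.031  0.01 ]
(420, 172) 0.4 [ 0.662 -0.026  0.4  ]
(250, 157) 0.4 [0.698 0.327 0.4  ]
(270.5, 290) 0.111 [0.412 0.315 0.111]
(298, 288) 0.123 [0.417 0.241 0.123]
```

>>> servo_tool(targets=[{"offset": [-0.1,-0.05,-0.05],"dr": [0,0,-7]},{"offset": [-0.506,-0.266,-0.05],"dr": [0,0,-13]},{"offset": [-0.506,-0.266,-0.05],"dr": [0,0,-20]},{"offset": [-0.506,-0.266,-0.05],"dr": [0,0,-26.6]},{"offset": [-0.506,-0.266,-0.05],"dr": [0,0,-26.6]},{"offset": [-0.506,-0.266,-0.05],"dr": [0,0,-26.6]},{"offset": [-0.506,-0.266,-0.05],"dr": [0,0,-26.6]},{"offset": [-0.506,-0.266,-0.05],"dr": [0,0,-26.6]},{"offset": [-0.506,-0.266,-0.05],"dr": [0,0,-26.6]},{"offset": [-0.506,-0.266,-0.05],"dr": [0,0,-26.6]},{"offset": [-0.506,-0.266,-0.05],"dr": [0,0,-26.6]},{"offset": [-0.506,-0.266,-0.05],"dr": [0,0,-26.6]},{"offset": [-0.506,-0.266,-0.05],"dr": [0,0,-26.6]},{"offset": [-0.506,-0.266,-0.05],"dr": [0,0,-26.6]},{"offset": [-0.506,-0.266,-0.05],"dr": [0,0,-26.6]},{"offset": [-0.506,-0.266,-0.05],"dr": [0,0,-26.6]},{"offset": [-0.506,-0.266,-0.05],"dr": [0,0,-26.6]},{"offset": [-0.506,-0.266,-0.05],"dr": [0,0,-26.6]},{"offset": [-0.506,-0.266,-0.05],"dr": [0,0,-26.6]}])

```text
time_s: 1.68
position: [0.6121, 0.0955, 0.2496]
tcp_rot: [[-1.0, -0.001, -0.001], [-0.001, 1.0, 0.0], [0.001, 0.0, -1.0]]
force: [0.9, 0.5, -0.3]
opening: 0.997
grasp_force: 0.0
```

```bash
python3 - <<'E'
from h import *
import pickle
c=cap('wrist','w1.png');pickle.dump(c,open('w1.pkl','wb'));s=bot.read_state();print(s['time_s'],s['position'],s['tcp_rot'].round(3),s['joint_positions'].round(0),np.round(-np.array(c['R']).T@c['t'],3),c['camera_matrix'])
print(proj(c,np.array([.613,.094,.148]),True))
E
```

```text
1.7333 [0.6122206  0.09553895 0.24979436] [[-1.    -0.001 -0.001]
 [-0.001  1.     0.   ]
 [ 0.001  0.    -1.   ]] [ -1.  27.  80.   0.  74. -92.] [0.53  0.095 0.435] [[371.64829954   0.         320.80586782]
 [  0.         371.64829954 243.45334815]
 [  0.           0.           1.        ]]
[319.09935943 234.80616552]
```

View pics/w1.png

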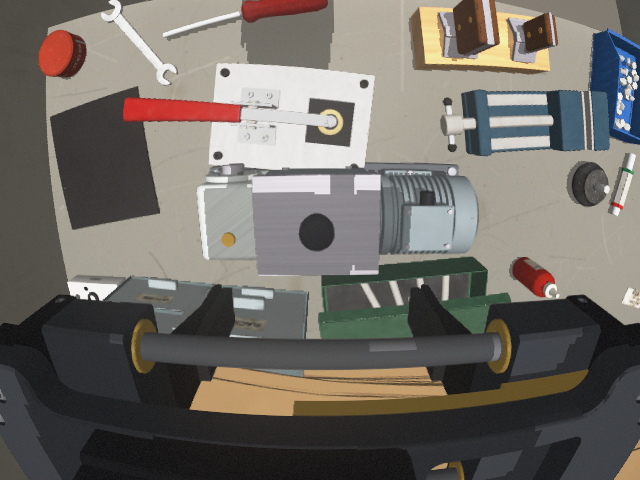

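The wrist view shows the knob at (317,232) on the grey cover. The mat is at (103,158), the clamp's red handle runs from (123,108) to (240,112), and the rack with both gauges is at (485,40), the smaller at (533,38).

```bash
python3 - <<'E'
from h import *
import pickle
c=pickle.load(open('w1.pkl','rb'));im=c['color'];g=cv2.cvtColor(im,cv2.COLOR_RGB2GRAY)
m=np.zeros_like(g);m[205:260,290:345]=(g[205:260,290:345]<50);k=max(cv2.findContours(m,0,1)[0],key=cv2.contourArea)
for z in(.148,.1395):
    w=np.array([plane(c,*p[0],z,True)[:2] for p in k],np.float32);print('knob',cv2.minEnclosingCircle(w),cv2.minAreaRect(w))
for n,p,z in[('cov',(253,176),.1125),('cov',(380,176),.1125),('cov',(258,275),.1125),('cov',(378,275),.1125),
  ('handle tip',(123,108),.12),('mat',(51,140),.004),('mat',(137,87),.004),('mat',(160,213),.004),('mat',(72,229),.004),('thin top',(533,38),.1)]:
    print(n,plane(c,*p,z,True).round(4))
E
```

```text
knob ((0.611863911151886, 0.09258842468261719), 0.014249208383262157) ((0.6144274473190308, 0.09433954954147339), (0.020112324506044388, 0.027891164645552635), 35.06231689453125)
knob ((0.6142745018005371, 0.09251619875431061), 0.014667803421616554) ((0.6169139742851257, 0.09431912004947662), (0.020707229152321815, 0.028716139495372772), 35.06234359741211)
cov [0.5693 0.0357 0.1125]
cov [0.5693 0.1473 0.1125]
cov [0.6628 0.036  0.1125]
cov [0.6626 0.1495 0.1125]
handle tip [ 0.4994 -0.0858  0.12  ]
mat [ 0.5156 -0.2786  0.004 ]
mat [ 0.4637 -0.1312  0.004 ]
mat [ 0.6252 -0.1081  0.004 ]
mat [ 0.6444 -0.2571  0.004 ]
thin top [0.4213 0.3057 0.1   ]
```

>>> servo_tool(targets=[{"offset": [-0.001,-0.003,0.03]},{"offset": [-0.001,-0.003,0.06]},{"offset": [-0.001,-0.003,0.085]},{"offset": [-0.001,-0.003,0.105]},{"offset": [-0.001,-0.003,0.12]},{"offset": [-0.001,-0.003,0.128]},{"offset": [-0.001,-0.003,0.132]},{"offset": [-0.001,-0.003,0.132]}])

```text
$.targets[0]: bad value
```

>>> servo_tool(targets=[{"offset": [0,0,0]},{"offset": [0,0,0]},{"offset": [0,0,0]},{"offset": [0,0,0]},{"offset": [0,0,0]},{"offset": [0,0,0]},{"offset": [0,0,0]},{"offset": [0,0,0]},{"offset": [0,0,0]},{"offset": [0,0,0]}], gripper=1)

```text
$.targets[0]: bad value
```

Each row needs "dr" as well.

>>> servo_tool(targets=[{"offset": [-0.001,-0.003,0.03],"dr": [0,0,0]},{"offset": [-0.001,-0.003,0.06],"dr": [0,0,0]},{"offset": [-0.001,-0.003,0.085],"dr": [0,0,0]},{"offset": [-0.001,-0.003,0.105],"dr": [0,0,0]},{"offset": [-0.001,-0.003,0.12],"dr": [0,0,0]},{"offset": [-0.001,-0.003,0.128],"dr": [0,0,0]},{"offset": [-0.001,-0.003,0.132],"dr": [0,0,0]},{"offset": [-0.001,-0.003,0.132],"dr": [0,0,0]}])

```text
time_s: 2.4
position: [0.6138, 0.0917, 0.1175]
tcp_rot: [[-1.0, -0.0, -0.001], [-0.0, 1.0, 0.0], [0.001, 0.0, -1.0]]
force: [0.0, -0.2, 0.3]
opening: 1.002
grasp_force: 0.0
```

>>> servo_tool(targets=[{"offset": [0,0,0],"dr": [0,0,0]},{"offset": [0,0,0],"dr": [0,0,0]},{"offset": [0,0,0],"dr": [0,0,0]},{"offset": [0,0,0],"dr": [0,0,0]},{"offset": [0,0,0],"dr": [0,0,0]},{"offset": [0,0,0],"dr": [0,0,0]},{"offset": [0,0,0],"dr": [0,0,0]},{"offset": [0,0,0],"dr": [0,0,0]}], gripper=1)

```text
time_s: 3.07
position: [0.6142, 0.091, 0.1179]
tcp_rot: [[-1.0, 0.001, 0.0], [0.001, 1.0, -0.0], [-0.0, -0.0, -1.0]]
force: [-0.4, -1.3, 0.2]
opening: 0.48
grasp_force: 0.0
```

>>> servo_tool(targets=[{"offset": [0,0,0],"dr": [0,0,0]},{"offset": [0,0,0],"dr": [0,0,0]},{"offset": [0,0,0],"dr": [0,0,0]},{"offset": [0,0,0],"dr": [0,0,0]},{"offset": [0,0,0],"dr": [0,0,0]},{"offset": [0,0,0],"dr": [0,0,0]}])

```text
time_s: 3.57
position: [0.6142, 0.0911, 0.1178]
tcp_rot: [[-1.0, 0.0, -0.0], [0.0, 1.0, -0.0], [0.0, -0.0, -1.0]]
force: [0.4, 0.2, -0.0]
opening: 0.036
grasp_force: 0.0
```

>>> servo_tool(targets=[{"offset": [0,0,-0.004],"dr": [0,0,0]},{"offset": [0,0,-0.008],"dr": [0,0,0]},{"offset": [0,0,-0.012],"dr": [0,0,0]},{"offset": [0,0,-0.018],"dr": [0,0,0]},{"offset": [0,0,-0.024],"dr": [0,0,0]},{"offset": [0,0,-0.03],"dr": [0,0,0]},{"offset": [0,0,-0.03],"dr": [0,0,0]},{"offset": [0,0,-0.03],"dr": [0,0,0]}])

```text
time_s: 4.23
position: [0.6146, 0.0911, 0.1486]
tcp_rot: [[-1.0, 0.0, 0.001], [0.0, 1.0, -0.0], [-0.001, -0.0, -1.0]]
force: [0.6, -0.7, -0.3]
opening: 0.001
grasp_force: 0.0
```

The fingers closed on nothing, so I'll look again.

```bash
python3 - <<'E'
from h import *
import pickle
s=cap('wrist');t=cap('scene');p=cap('top');pickle.dump((s,t,p),open('m.pkl','wb'))
a=cv2.resize(s['color'][150:400,180:460,::-1],None,fx=1.5,fy=1.5);b=cv2.resize(t['color'][160:270,270:410,::-1],None,fx=2.6,fy=2.6);d=cv2.resize(p['color'][180:260,290:410,::-1],None,fx=2.4,fy=2.4)
o=np.zeros((590,790,3),np.uint8);o[:a.shape[0],:a.shape[1]]=a;o[:b.shape[0],425:425+b.shape[1]]=b;o[380:380+d.shape[0],:d.shape[1]]=d
cv2.imwrite('pics/m1.png',o)
E
```

```text
(no output)
```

View pics/m1.png

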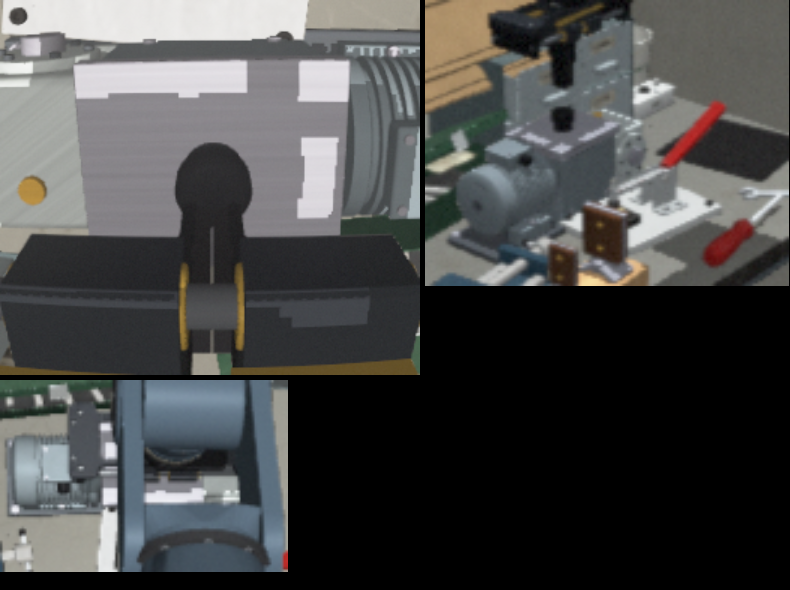

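The shut fingertips sit just above the knob in the scene view (tips at crop (565,86), knob at (563,118)). I'll check this against the calibration.

```bash
python3 - <<'E'
from h import *
import pickle
s,t,p=pickle.load(open('m.pkl','rb'));r=bot.read_state();T=np.array(r['position']);print(T)
print('scene tcp',proj(t,T),'knob',[proj(t,np.array([x,.0925,.1305])).round(1) for x in(.6,.614,.63)])
print('wrist tcp',proj(s,T,True),'knob head top',[proj(s,np.array([x,.0925,.1395]),True).round(1) for x in(.6,.614,.63)])
for c,b,n in((s,(290,235,355,300),'w'),(t,(310,185,340,215),'s')):
    g=cv2.cvtColor(c['color'],cv2.COLOR_RGB2GRAY);x0,y0,x1,y1=b
    print(n);print('\n'.join(''.join('#' if v<45 else '.' for v in q) for q in g[y0:y1:2 if n=='w' else 1,x0:x1]))
E
```

```text
[0.61388699 0.09107002 0.147541  ]
scene tcp [322.84678729 199.12338885] knob [array([325.8, 205.1]), array([322.6, 204. ]), array([319. , 202.8])]
wrist tcp [321.19558636 282.76671008] knob head top [array([323.8, 254. ]), array([323.7, 277.3]), array([323.6, 302.5])]
w
.................................................................
.................................................................
.................................................................
.................................................................
.................................................................
.................................................................
.................................................................
.................................###.##..##......................
........................#..#.###...#.#.##...##...................
...................#.###.###.##..#.##.###.#######................
................##.##.###..#...#.#...###.##...#.#................
...............##.#........#...#..#.#..##.#######.#..............
............###.####.#..#.......#...
[... 1581 characters left out ...]
#####.............
...........####...............
..............................
..............................
..............................
..............................
..............................
..............................
..............................
...........#####..............
..........#######.............
.........########.............
.........########.............
.........########.............
.........########.............
..........######..............
..........######..............
..........######..............
...........###................
..............................
..............................
..............................
..............................
```

```bash
python3 - <<'E'
from h import *
import pickle
s,t,p=pickle.load(open('m.pkl','rb'));c=pickle.load(open('w1.pkl','rb'))
for dz in(0,.01,.02,.03):
    print(dz,'open tips',[proj(c,np.array([.6121,.0955+y,.2496+dz]),True).round(0) for y in(-.058,-.0435,.0435,.058)],'shut',proj(s,np.array([.614,.091,.1475+dz]),True).round(0),'scene',proj(t,np.array([.614,.091,.1475+dz])).round(0))
a=cv2.resize(c['color'][260:380,120:500],None,fx=2,fy=2)[:,:,::-1]; b=cv2.resize(s['color'][235:345,270:370],None,fx=3,fy=3)[:,:,::-1]
o=np.zeros((575,760,3),np.uint8);o[:240]=a;o[245:575,:300]=b
o=np.clip(o.astype(float)*2.5,0,255).astype(np.uint8);cv2.imwrite('pics/tips.png',o)
E
```

```text
0 open tips [array([217., 284.]), array([243., 284.]), array([400., 284.]), array([425., 284.])] shut [321. 283.] scene [323. 199.]
0.01 open tips [array([213., 291.]), array([239., 292.]), array([403., 292.]), array([429., 291.])] shut [321. 291.] scene [323. 196.]
0.02 open tips [array([208., 299.]), array([235., 300.]), array([407., 300.]), array([435., 299.])] shut [321. 299.] scene [323. 193.]
0.03 open tips [array([202., 308.]), array([231., 309.]), array([412., 309.]), array([440., 308.])] shut [321. 308.] scene [323. 191.]
```

View pics/tips.png

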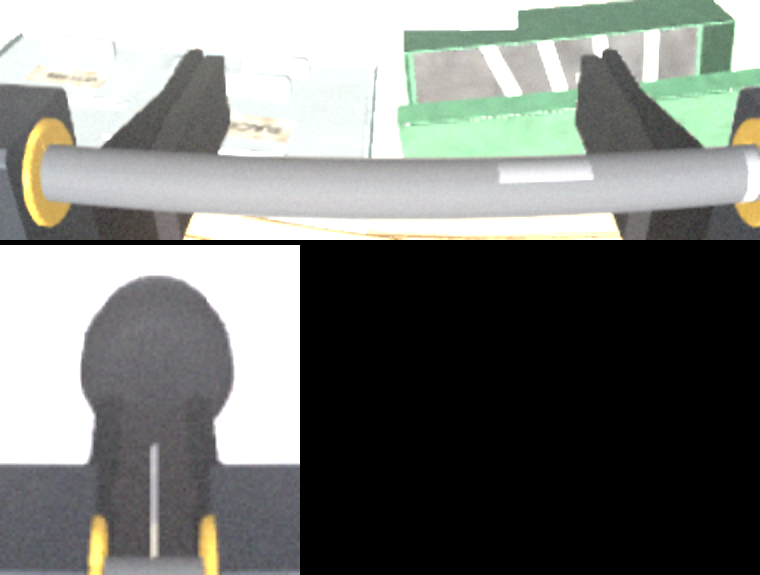

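The images agree that the true fingertips sit about 18–20 mm behind the reported TCP. They end at scene row 193.5 rather than 199, and the wrist rows say the same. So the knob was simply never reached, and from here I allow for 19 mm. I'll reopen, go lower and close.

>>> servo_tool(targets=[{"offset": [0.001,0.001,0],"dr": [0,0,0]},{"offset": [0.001,0.001,0],"dr": [0,0,0]},{"offset": [0.001,0.001,0],"dr": [0,0,0]},{"offset": [0.001,0.001,0],"dr": [0,0,0]},{"offset": [0.001,0.001,0],"dr": [0,0,0]},{"offset": [0.001,0.001,0],"dr": [0,0,0]},{"offset": [0.001,0.001,0],"dr": [0,0,0]},{"offset": [0.001,0.001,0.0],"dr": [0,0,0]},{"offset": [0.001,0.001,0.02],"dr": [0,0,0]},{"offset": [0.001,0.001,0.035],"dr": [0,0,0]},{"offset": [0.001,0.001,0.043],"dr": [0,0,0]},{"offset": [0.001,0.001,0.048],"dr": [0,0,0]},{"offset": [0.001,0.001,0.048],"dr": [0,0,0]}], gripper=-0.3)

```text
time_s: 5.47
position: [0.6125, 0.0921, 0.0988]
tcp_rot: [[-1.0, 0.001, -0.002], [0.001, 1.0, 0.0], [0.002, 0.0, -1.0]]
force: [0.2, 1.3, 0.6]
opening: 0.649
grasp_force: 0.0
```

>>> servo_tool(targets=[{"offset": [0,0,0],"dr": [0,0,0]},{"offset": [0,0,0],"dr": [0,0,0]},{"offset": [0,0,0],"dr": [0,0,0]},{"offset": [0,0,0],"dr": [0,0,0]},{"offset": [0,0,0],"dr": [0,0,0]},{"offset": [0,0,0],"dr": [0,0,0]},{"offset": [0,0,0],"dr": [0,0,0]},{"offset": [0,0,0],"dr": [0,0,0]},{"offset": [0,0,0],"dr": [0,0,0]},{"offset": [0,0,0],"dr": [0,0,0]}], gripper=1)

```text
time_s: 6.3
position: [0.6135, 0.0921, 0.1004]
tcp_rot: [[-1.0, 0.0, 0.001], [0.0, 1.0, -0.0], [-0.001, -0.0, -1.0]]
force: [-1.0, 0.3, 5.0]
opening: 0.335
grasp_force: 30.0
```

>>> servo_tool(targets=[{"offset": [0,0,-0.004],"dr": [0,0,0]},{"offset": [0,0,-0.008],"dr": [0,0,0]},{"offset": [0,0,-0.012],"dr": [0,0,0]},{"offset": [0,0,-0.017],"dr": [0,0,0]},{"offset": [0,0,-0.024],"dr": [0,0,0]},{"offset": [0,0,-0.034],"dr": [0,0,0]},{"offset": [0,0,-0.046],"dr": [0,0,0]},{"offset": [0,0,-0.06],"dr": [0,0,0]},{"offset": [0,0,-0.074],"dr": [0,0,0]},{"offset": [0,0,-0.084],"dr": [0,0,0]},{"offset": [0,0,-0.09],"dr": [0,0,0]},{"offset": [0,0,-0.09],"dr": [0,0,0]}])

```text
time_s: 7.3
position: [0.6144, 0.0921, 0.1921]
tcp_rot: [[-1.0, 0.001, 0.004], [0.001, 1.0, -0.0], [-0.004, -0.0, -1.0]]
force: [0.2, 1.1, -2.3]
opening: 0.336
grasp_force: 30.0
```

>>> servo_tool(targets=[{"offset": [0.002,-0.008,0],"dr": [0,0,0]},{"offset": [0.005,-0.024,0],"dr": [0,0,4]},{"offset": [0.01,-0.042,0],"dr": [0,0,9]},{"offset": [0.014,-0.06,0],"dr": [0,0,14]},{"offset": [0.018,-0.078,0],"dr": [0,0,19]},{"offset": [0.022,-0.096,0],"dr": [0,0,24]},{"offset": [0.026,-0.114,0],"dr": [0,0,29]},{"offset": [0.03,-0.132,0],"dr": [0,0,34]},{"offset": [0.034,-0.15,0],"dr": [0,0,39]},{"offset": [0.038,-0.168,0],"dr": [0,0,44]},{"offset": [0.042,-0.186,0],"dr": [0,0,49]},{"offset": [0.046,-0.204,0],"dr": [0,0,54]},{"offset": [0.049,-0.222,0],"dr": [0,0,59]},{"offset": [0.052,-0.24,0],"dr": [0,0,64]},{"offset": [0.054,-0.256,0],"dr": [0,0,69]},{"offset": [0.056,-0.27,0],"dr": [0,0,74]},{"offset": [0.057,-0.28,0],"dr": [0,0,79]},{"offset": [0.058,-0.286,0],"dr": [0,0,82]},{"offset": [0.058,-0.286,0],"dr": [0,0,82]},{"offset": [0.058,-0.286,0],"dr": [0,0,82]}])

```text
time_s: 8.97
position: [0.5541, -0.1941, 0.1889]
tcp_rot: [[-0.139, 0.99, -0.002], [0.99, 0.139, 0.001], [0.001, -0.002, -1.0]]
force: [-0.3, 0.1, -3.4]
opening: 0.333
grasp_force: 30.0
```

```bash
python3 - <<'E'
from h import *
import pickle
s=cap('wrist');t=cap('top');q=cap('scene');pickle.dump((s,t,q),open('m2.pkl','wb'))
a=s['color'][:,:,::-1];b=cv2.resize(q['color'][150:270,290:450,::-1],None,fx=1,fy=1);cv2.imwrite('pics/m2.png',a);
o=np.zeros((600,640,3),np.uint8);o[:480]=a;o[480:600,:160]=b;d=t['color'][180:300,300:500,::-1];o[480:,200:400]=d;cv2.imwrite('pics/m2.png',o)
print(bot.read_state()['position'],bot.read_state()['joint_positions'].round(0))
E
```

```text
[ 0.55464377 -0.19323629  0.18942633] [-30.  28.  88.   0.  64. -38.]
```

View pics/m2.png

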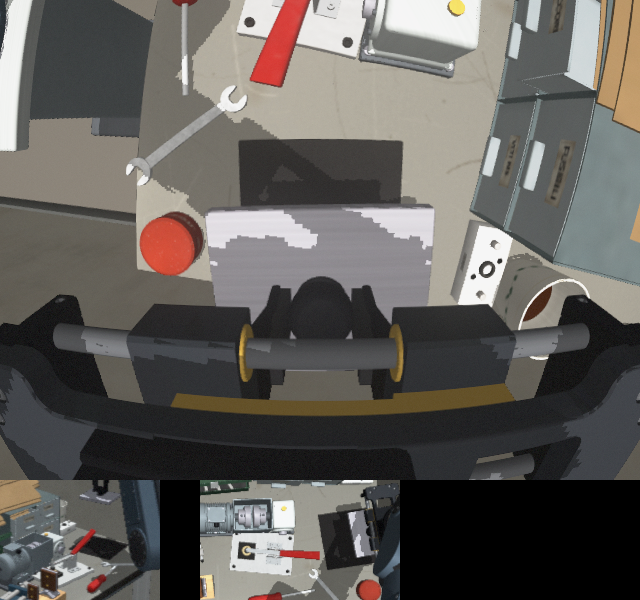

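The cover hangs level in the grip. The mat's near edge runs from (239,140) to (402,141). Before lowering I'll check the mug at (545,300), the cabinet edge at (472,205) and the mat's centre.

```bash
python3 - <<'E'
from h import *
import pickle
s,t,q=pickle.load(open('m2.pkl','rb'));c0=pickle.load(open('d0.pkl','rb'))['top']
a,b=plane(s,239,140,.004,True),plane(s,402,141,.004,True);e=(b-a)[:2];L=np.linalg.norm(e);e/=L;print(a,b,L,'yaw',np.degrees(np.arctan2(e[1],e[0])),'centre',(a+b)[:2]/2+np.array([e[1],-e[0]])*.075)
def tri(p,r):
    o1,d1=ray(c0,*p);o2,d2=ray(s,*r,True);k=np.linalg.lstsq(np.c_[d1,-d2],o2-o1,rcond=None)[0];print((o1+k[0]*d1).round(3),np.linalg.norm(o1+k[0]*d1-o2-k[1]*d2).round(3))
tri((473,148),(548,305))   # mug rim centre
for z in (0,.05,.1):print(z,plane(s,510,260,z,True).round(3),plane(s,472,205,z,True).round(3),plane(s,555,262,z,True).round(3))
E
```

```text
[ 0.46302459 -0.13140897  0.004     ] [ 0.62462386 -0.10973818  0.004     ] 0.16304583579894283 yaw 7.637913511929297 centre [ 0.55379265 -0.19490816]
[ 0.803 -0.256  0.074] 0.015
0 [ 0.782 -0.218  0.   ] [ 0.716 -0.162  0.   ] [ 0.851 -0.212  0.   ]
0.05 [ 0.751 -0.204  0.05 ] [ 0.693 -0.156  0.05 ] [ 0.81  -0.199  0.05 ]
0.1 [ 0.719 -0.19   0.1  ] [ 0.67  -0.149  0.1  ] [ 0.769 -0.185  0.1  ]
```

>>> servo_tool(targets=[{"offset": [-0.001,0,0.01],"dr": [0,0,0]},{"offset": [-0.001,0,0.025],"dr": [0,0,0]},{"offset": [-0.001,0,0.045],"dr": [0,0,0]},{"offset": [-0.001,0,0.065],"dr": [0,0,0]},{"offset": [-0.001,0,0.085],"dr": [0,0,0]},{"offset": [-0.001,0,0.105],"dr": [0,0,0]},{"offset": [-0.001,0,0.125],"dr": [0,0,0]},{"offset": [-0.001,0,0.142],"dr": [0,0,0]},{"offset": [-0.001,0,0.156],"dr": [0,0,0]},{"offset": [-0.001,0,0.166],"dr": [0,0,0]},{"offset": [-0.001,0,0.173],"dr": [0,0,0]},{"offset": [-0.001,0,0.178],"dr": [0,0,0]},{"offset": [-0.001,0,0.18],"dr": [0,0,0]},{"offset": [-0.001,0,0.181],"dr": [0,0,0]},{"offset": [-0.001,0,0.181],"dr": [0,0,0]}])

```text
time_s: 10.37
position: [0.5556, -0.1951, 0.0093]
tcp_rot: [[-0.139, 0.99, 0.001], [0.99, 0.139, -0.001], [-0.001, 0.001, -1.0]]
force: [-0.6, 0.1, -2.1]
opening: 0.34
grasp_force: 30.0
```

>>> servo_tool(targets=[{"offset": [0,0,0.0005],"dr": [0,0,0]},{"offset": [0,0,0.001],"dr": [0,0,0]},{"offset": [0,0,0.0015],"dr": [0,0,0]},{"offset": [0,0,0.002],"dr": [0,0,0]}])

```text
time_s: 10.7
position: [0.5554, -0.195, 0.0072]
tcp_rot: [[-0.139, 0.99, 0.001], [0.99, 0.139, -0.0], [-0.0, 0.001, -1.0]]
force: [0.2, 0.4, -2.2]
opening: 0.335
grasp_force: 30.0
```

>>> servo_tool(targets=[{"offset": [0,0,0.0005],"dr": [0,0,0]},{"offset": [0,0,0.001],"dr": [0,0,0]},{"offset": [0,0,0.0015],"dr": [0,0,0]},{"offset": [0,0,0.002],"dr": [0,0,0]},{"offset": [0,0,0.002],"dr": [0,0,0]}])

```text
time_s: 11.12
position: [0.5551, -0.1948, 0.0047]
tcp_rot: [[-0.139, 0.99, -0.0], [0.99, 0.139, 0.0], [0.0, -0.0, -1.0]]
force: [0.4, -0.5, -3.1]
opening: 0.334
grasp_force: 30.0
```

>>> servo_tool(targets=[{"offset": [0,0,0.0005],"dr": [0,0,0]},{"offset": [0,0,0.001],"dr": [0,0,0]},{"offset": [0,0,0.001],"dr": [0,0,0]}])

```text
time_s: 11.37
position: [0.5552, -0.1949, 0.0044]
tcp_rot: [[-0.139, 0.99, 0.0], [0.99, 0.139, -0.0], [-0.0, 0.0, -1.0]]
force: [-0.8, 0.6, 2.6]
opening: 0.336
grasp_force: 30.0
```

The cover has touched the mat, so I'll let go, then rise.

>>> servo_tool(targets=[{"offset": [0,0,0],"dr": [0,0,0]},{"offset": [0,0,0],"dr": [0,0,0]},{"offset": [0,0,0],"dr": [0,0,0]},{"offset": [0,0,0],"dr": [0,0,0]},{"offset": [0,0,0],"dr": [0,0,0]},{"offset": [0,0,0],"dr": [0,0,0]},{"offset": [0,0,0],"dr": [0,0,0]},{"offset": [0,0,0],"dr": [0,0,0]},{"offset": [0,0,0],"dr": [0,0,0]},{"offset": [0,0,-0.01],"dr": [0,0,0]},{"offset": [0,0,-0.035],"dr": [0,0,0]},{"offset": [0,0,-0.07],"dr": [0,0,0]},{"offset": [0,0,-0.11],"dr": [0,0,0]},{"offset": [0,0,-0.15],"dr": [0,0,0]},{"offset": [0,0,-0.19],"dr": [0,0,0]},{"offset": [0,0,-0.22],"dr": [0,0,0]},{"offset": [0,0,-0.22],"dr": [0,0,0]},{"offset": [0,0,-0.22],"dr": [0,0,0]}], gripper=-0.4)

```text
time_s: 12.87
position: [0.5563, -0.1955, 0.2271]
tcp_rot: [[-0.139, 0.99, 0.005], [0.99, 0.139, -0.003], [-0.004, 0.005, -1.0]]
force: [-1.0, -0.1, 0.2]
opening: 0.7
grasp_force: 0.0
```

```bash
python3 - <<'E'
from h import *
import pickle
s=cap('wrist','w3.png');t=cap('top','t3.png');q=cap('scene','s3.png');pickle.dump((s,t,q),open('m3.pkl','wb'));im=t['color']
g=cv2.cvtColor(im,cv2.COLOR_RGB2HSV)
a=cv2.resize(im[180:260,280:500,::-1],None,fx=3,fy=3);b=cv2.resize(s['color'][130:420,120:500,::-1],None,fx=1,fy=1)
o=np.zeros((540,660,3),np.uint8);o[:240]=a;o[245:535,:380]=b;cv2.imwrite('pics/m3.png',o)
E
```

```text
(no output)
```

View pics/m3.png

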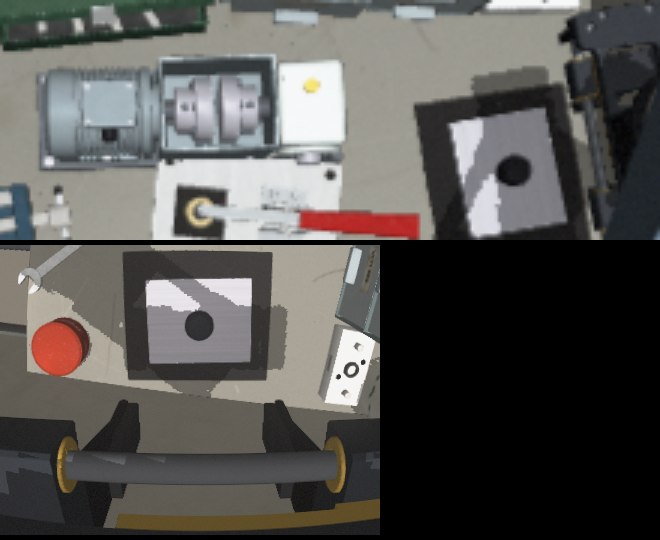

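The cover lies flat and centred on the mat. In the top view the gap is at about (353,217). Next I'll go above the thin gauge.

>>> servo_tool(targets=[{"offset": [0.02,-0.003,-0.01],"dr": [0,0,-5]},{"offset": [0.05,-0.007,-0.023],"dr": [0,0,-11]},{"offset": [0.085,-0.012,-0.023],"dr": [0,0,-17]},{"offset": [0.12,-0.016,-0.023],"dr": [0,0,-23]},{"offset": [0.155,-0.021,-0.023],"dr": [0,0,-29]},{"offset": [0.19,-0.025,-0.023],"dr": [0,0,-35]},{"offset": [0.225,-0.03,-0.023],"dr": [0,0,-41]},{"offset": [0.26,-0.034,-0.023],"dr": [0,0,-47]},{"offset": [0.295,-0.039,-0.023],"dr": [0,0,-53]},{"offset": [0.33,-0.044,-0.023],"dr": [0,0,-59]},{"offset": [0.365,-0.048,-0.023],"dr": [0,0,-65]},{"offset": [0.4,-0.053,-0.023],"dr": [0,0,-71]},{"offset": [0.435,-0.058,-0.023],"dr": [0,0,-77]},{"offset": [0.47,-0.062,-0.023],"dr": [0,0,-82]},{"offset": [0.5,-0.066,-0.023],"dr": [0,0,-86]},{"offset": [0.515,-0.068,-0.023],"dr": [0,0,-86]},{"offset": [0.52,-0.069,-0.023],"dr": [0,0,-86]},{"offset": [0.52,-0.069,-0.023],"dr": [0,0,-86]},{"offset": [0.52,-0.069,-0.023],"dr": [0,0,-86]}])

```text
time_s: 14.6
position: [0.4143, 0.3097, 0.2457]
tcp_rot: [[-0.998, -0.069, -0.002], [-0.069, 0.998, -0.002], [0.002, -0.002, -1.0]]
force: [-0.3, -1.0, -0.5]
opening: 0.7
grasp_force: 0.0
```

```bash
python3 - <<'E'
from h import *
import pickle
s=cap('wrist','w4.png');t=cap('top');pickle.dump((s,t),open('m4.pkl','wb'))
print(bot.read_state()['position'],bot.read_state()['joint_positions'].round(0),[proj(s,np.array([.415,.31,z]),True).round(0) for z in(.042,.111)])
E
```

```text
[0.41491736 0.30927777 0.24629764] [ 24.  19.  94.  -0.  67. -70.] [array([322., 208.]), array([322., 225.])]
```

View pics/w4.png

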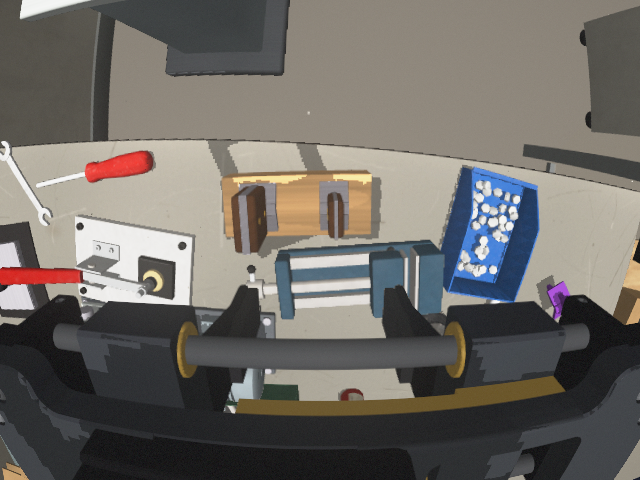

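The smaller gauge stands at (335,212), right slot of the rack, and the thick one at (250,218). I'll get its pose from a brown mask and the saddle edges.

```bash
python3 - <<'E'
from h import *
import pickle
s,t=pickle.load(open('m4.pkl','rb'));im=s['color'];h=cv2.cvtColor(im,cv2.COLOR_RGB2HSV)
for r in range(176,244,4): print(r,' '.join('%3d'%v for v in cv2.cvtColor(im,cv2.COLOR_RGB2GRAY)[r,314:356]))
m=((h[...,2]<125)&(h[...,1]>70)&(h[...,0]<20)).astype(np.uint8);z=np.zeros_like(m);z[170:245,315:355]=m[170:245,315:355]
k=max(cv2.findContours(z,0,1)[0],key=cv2.contourArea);print(cv2.boundingRect(k),cv2.minAreaRect(k))
for n,p,zz in[('rackTL',(222,180),.042),('TR',(372,174),.042),('BR',(378,234),.042)]:print(n,plane(s,*p,zz,True).round(4))
for y in(.305,.31,.315):
  print(y,'top face centre',proj(s,np.array([.415,y,.111]),True).round(1),'y-edges',[proj(s,np.array([.415,y+d,.111]),True)[0].round(1) for d in(-.007,.007)],'x-edges rows',[proj(s,np.array([.415+d,y,.111]),True)[1].round(1) for d in(-.017,.017)],'saddle cols',[proj(s,np.array([.415,y+d,.045]),True)[0].round(1) for d in(-.015,.015)],'saddle rows',[proj(s,np.array([.415+d,y,.043]),True)[1].round(1) for d in(-.027,.027)])
E
```

```text
176 155 156 154 155 156 156 157 156 156 156 156 156 156 157 157 158 157 157 158 214 228 229 230 229 230 229 229 229 229 229 229 229 229 230 231 230 231 231 231 230 230 231
180 150 152 152 154 151 152 152 150 154 151 151 152 153 151 154 153 153 154 153 153 153 196 217 156 155 154 154 156 154 152 153 157 165 171 178 180 181 181 182 184 185 186
184 148 149 151 151 150 141 142 145 146 144 144 146 143 144 147 146 146 144 145 146 146 145 144 146 144 144 146 144 144 144 145 147 145 141 128 151 153 152 150 153 153 151
188 152 154 153 154 154 137 138 138 141 141 142 140 142 140 140 142 142 144 143 141 142 142 143 143 144 142 142 144 142 142 144 141 143 142 129 145 141 141 139 141 142 141
192 161 161 161 159 162 136 138 140 138 141 138 139 138 139 140 140 128 109  99 100 100  98 107 133 142 142 140 142 145 142 143 143 143 144 133 164 163 161 164 165 164 164
196 167 167 166 168 167 138 140 139 139 139 138 140 135 101  61  62  58  62  65  85  97  97  93  67  59  62  62  98 129 142 142 143 143 140 138 166 168 169 168 168 168 165
200 171 171 171 173 171 148 146 144 142 142 143 144 137  94  63  59 
[... 1969 characters left out ...]
 face centre [316.  224.1] y-edges [np.float64(308.1), np.float64(323.8)] x-edges rows [np.float64(205.5), np.float64(242.3)] saddle cols [np.float64(302.7), np.float64(330.9)] saddle rows [np.float64(183.4), np.float64(232.7)]
0.31 top face centre [321.6 224.5] y-edges [np.float64(313.7), np.float64(329.4)] x-edges rows [np.float64(205.8), np.float64(242.7)] saddle cols [np.float64(307.4), np.float64(335.6)] saddle rows [np.float64(183.7), np.float64(233.0)]
0.315 top face centre [327.2 224.9] y-edges [np.float64(319.4), np.float64(335.0)] x-edges rows [np.float64(206.2), np.float64(243.1)] saddle cols [np.float64(312.1), np.float64(340.3)] saddle rows [np.float64(184.1), np.float64(233.3)]
```

>>> servo_tool(targets=[{"offset": [0.002,0.014,0.01],"dr": [0,0,0]},{"offset": [0.002,0.014,0.04],"dr": [0,0,0]},{"offset": [0.002,0.014,0.075],"dr": [0,0,0]},{"offset": [0.002,0.014,0.11],"dr": [0,0,0]},{"offset": [0.002,0.014,0.14],"dr": [0,0,0]},{"offset": [0.002,0.014,0.165],"dr": [0,0,0]},{"offset": [0.002,0.014,0.18],"dr": [0,0,0]},{"offset": [0.002,0.014,0.188],"dr": [0,0,0]},{"offset": [0.002,0.014,0.191],"dr": [0,0,0]},{"offset": [0.002,0.014,0.191],"dr": [0,0,0]}])

```text
time_s: 15.53
position: [0.4123, 0.3237, 0.0557]
tcp_rot: [[-0.998, -0.068, -0.0], [-0.068, 0.998, -0.0], [0.0, -0.0, -1.0]]
force: [1.0, -0.2, -0.4]
opening: 0.7
grasp_force: 0.0
```

>>> servo_tool(targets=[{"offset": [0,0,0],"dr": [0,0,0]},{"offset": [0,0,0],"dr": [0,0,0]},{"offset": [0,0,0],"dr": [0,0,0]},{"offset": [0,0,0],"dr": [0,0,0]},{"offset": [0,0,0],"dr": [0,0,0]},{"offset": [0,0,0],"dr": [0,0,0]},{"offset": [0,0,0],"dr": [0,0,0]},{"offset": [0,0,0],"dr": [0,0,0]},{"offset": [0,0,0],"dr": [0,0,0]},{"offset": [0,0,0],"dr": [0,0,0]},{"offset": [0,0,0],"dr": [0,0,0]},{"offset": [0,0,0],"dr": [0,0,0]}], gripper=1)

```text
time_s: 16.53
position: [0.4117, 0.3243, 0.0558]
tcp_rot: [[-0.998, -0.069, -0.0], [-0.069, 0.998, -0.0], [0.0, -0.0, -1.0]]
force: [0.3, -0.3, 0.4]
opening: 0.162
grasp_force: 30.0
```

The gauge is held (14 mm opening, 30 N). I'll lift it straight out and carry it above the box.

>>> servo_tool(targets=[{"offset": [0,0,-0.005],"dr": [0,0,0]},{"offset": [0,0,-0.012],"dr": [0,0,0]},{"offset": [0,0,-0.022],"dr": [0,0,0]},{"offset": [0,0,-0.035],"dr": [0,0,0]},{"offset": [0,0,-0.055],"dr": [0,0,0]},{"offset": [0,0,-0.08],"dr": [0,0,0]},{"offset": [0,0,-0.105],"dr": [0,0,0]},{"offset": [0,0,-0.13],"dr": [0,0,0]},{"offset": [0,0,-0.155],"dr": [0,0,0]},{"offset": [0,0,-0.175],"dr": [0,0,0]},{"offset": [0,0,-0.19],"dr": [0,0,0]},{"offset": [0,0,-0.195],"dr": [0,0,0]},{"offset": [0,0,-0.195],"dr": [0,0,0]}])

```text
time_s: 17.62
position: [0.4124, 0.3248, 0.2529]
tcp_rot: [[-0.998, -0.069, 0.004], [-0.069, 0.998, 0.002], [-0.004, 0.002, -1.0]]
force: [-0.1, -0.5, -1.4]
opening: 0.157
grasp_force: 30.0
```

>>> servo_tool(targets=[{"offset": [-0.007,-0.01,0],"dr": [0,0,0]},{"offset": [-0.02,-0.027,0],"dr": [0,0,1]},{"offset": [-0.035,-0.047,0],"dr": [0,0,2]},{"offset": [-0.05,-0.067,0],"dr": [0,0,3]},{"offset": [-0.065,-0.087,0],"dr": [0,0,4]},{"offset": [-0.08,-0.107,0],"dr": [0,0,4]},{"offset": [-0.095,-0.127,0],"dr": [0,0,4]},{"offset": [-0.11,-0.147,0],"dr": [0,0,4]},{"offset": [-0.125,-0.167,0],"dr": [0,0,4]},{"offset": [-0.14,-0.187,0],"dr": [0,0,4]},{"offset": [-0.155,-0.206,0],"dr": [0,0,4]},{"offset": [-0.17,-0.225,0],"dr": [0,0,4]},{"offset": [-0.18,-0.239,0],"dr": [0,0,4]},{"offset": [-0.184,-0.244,0],"dr": [0,0,4]},{"offset": [-0.185,-0.245,0],"dr": [0,0,4]},{"offset": [-0.185,-0.245,0],"dr": [0,0,4]},{"offset": [-0.185,-0.245,0],"dr": [0,0,4]}])

```text
time_s: 19.03
position: [0.6121, 0.0937, 0.2504]
tcp_rot: [[-1.0, -0.0, -0.002], [-0.0, 1.0, 0.001], [0.002, 0.001, -1.0]]
force: [0.0, 0.5, -1.9]
opening: 0.157
grasp_force: 30.0
```

```bash
python3 - <<'E'
from h import *
import pickle
s=cap('wrist','w5.png');q=cap('scene');pickle.dump((s,q),open('m5.pkl','wb'));r=bot.read_state()
print(r['position'],r['tcp_rot'].round(3),r['joint_positions'].round(0))
print([proj(s,np.array([.613,.092,z]),True).round(0) for z in(.096,.213)])
a=cv2.resize(s['color'][165:315,220:420,::-1],None,fx=4,fy=4,interpolation=cv2.INTER_CUBIC);cv2.imwrite('pics/m5.png',a)
E
```

```text
[0.61231724 0.09394979 0.25088104] [[-1.    -0.001 -0.001]
 [-0.001  1.     0.   ]
 [ 0.001  0.    -1.   ]] [ -2.  27.  79.   0.  74. -92.]
[array([319., 219.]), array([318., 263.])]
```

View pics/m5.png

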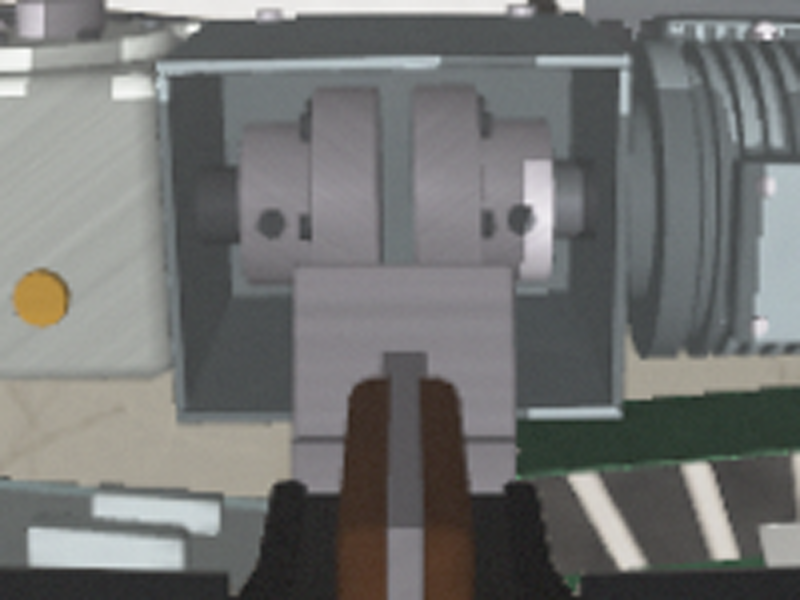

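The gap runs between the flange edges at crop cols 380 and 413 (image col 319.1). The saddle is at crop cols 294–515 (centre 321.1). The box rim's outer rows are crop 60 and 415.

```bash
python3 - <<'E'
from h import *
import pickle
s,q=pickle.load(open('m5.pkl','rb'))
P=lambda u,v,z:plane(s,220+u/4,165+v/4,z,True).round(4)
print('gap edges',P(380,205,.096),P(413,205,.096),'top ends',P(383,92,.075),P(411,92,.075))
print('rim',P(158,60,.11),P(628,58,.11),P(178,417,.11),P(622,413,.11))
z=.2136
print('saddle',P(294,268,z+.023),P(516,268,z+.023),'grip top',P(385,352,z+.043),P(425,352,z+.043))
E
```

```text
gap edges [0.61   0.0882 0.096 ] [0.61   0.0959 0.096 ] top ends [0.5864 0.0887 0.075 ] [0.5864 0.0955 0.075 ]
rim [0.5733 0.0391 0.11  ] [0.5729 0.1434 0.11  ] [0.658  0.0402 0.11  ] [0.657  0.1454 0.11  ]
saddle [0.5862 0.0782 0.2366] [0.5862 0.1092 0.2366] grip top [0.5917 0.0911 0.2566] [0.5917 0.0962 0.2566]
```

>>> servo_tool(targets=[{"offset": [-0.002,-0.0016,0.01],"dr": [0,0,0]},{"offset": [-0.002,-0.0016,0.03],"dr": [0,0,0]},{"offset": [-0.002,-0.0016,0.055],"dr": [0,0,0]},{"offset": [-0.002,-0.0016,0.075],"dr": [0,0,0]},{"offset": [-0.002,-0.0016,0.088],"dr": [0,0,0]},{"offset": [-0.002,-0.0016,0.095],"dr": [0,0,0]},{"offset": [-0.002,-0.0016,0.095],"dr": [0,0,0]},{"offset": [-0.002,-0.0016,0.095],"dr": [0,0,0]}])

```text
time_s: 19.8
position: [0.6154, 0.0915, 0.1558]
tcp_rot: [[-1.0, -0.0, -0.0], [-0.0, 1.0, -0.0], [0.0, -0.0, -1.0]]
force: [1.2, -0.2, -0.4]
opening: 0.159
grasp_force: 30.0
```

```bash
python3 - <<'E'
from h import *
import pickle
s=cap('wrist','w6.png');pickle.dump(s,open('m6.pkl','wb'));r=bot.read_state();print(r['position'],r['tcp_rot'].round(3))
T=r['position'];zt=T[2]-.0368
print('saddle proj',[proj(s,np.array([T[0]-.027,T[1]+d,zt+.023]),True).round(1) for d in(-.015,.015)],'gap crown',[proj(s,np.array([x,.092+d,z]),True).round(1) for d in(-.00425,.00425) for x,z in((.615,.096),(.5865,.075),(.6,.092))])
g=cv2.cvtColor(s['color'],cv2.COLOR_RGB2GRAY)
for v in range(205,275,5): print(v,' '.join('%3d'%k for k in g[v,278:364:1]))
E
```

```text
[0.61599654 0.09139888 0.15658417] [[-1.     0.     0.002]
 [ 0.     1.    -0.   ]
 [-0.002 -0.    -1.   ]]
saddle proj [array([294.1, 231.7]), array([348.1, 231.7])] gap crown [array([315.8, 249.6]), array([316. , 203.4]), array([315.8, 227.3]), array([328. , 249.6]), array([327.6, 203.4]), array([328. , 227.3])]
205 115 117 116 116 115 117 116 116 115 117 116 117 115  99  77  87 108 107 109 109 108 109 109 111 107 108 107 106 105 105 105 103 105 105 105 103  95  92 114 116 116 116 115 115 114 116 114 113 106 106 107 111 110 108 106 107 107 109 108 109 108 109 109 110 107 104 104 103 104 102  92  76  84 108 115 116 113 116 116 115 114 115 116 113 114 116
210 115 116 117 117 117 118 114 114 115 115 109 108 107  92  90 106 116 116 117 117 116 115 114 116 114 118 117 118 116 116 115 113 112 112 113 111 102  90 108 115 114 116 113 114 114 115 113 111 106 107 114 115 116 116 117 118 117 118 119 118 115 113 113 113 110 114 114 113 113 113 110  73  66  79  89 104 113 111 110 111 112 111 111 112 160 173
215 104 104 104 102 101 101 101  99 101  99  93  82  81  81 102 120 123 124 124 124 124 
[... 3387 characters left out ...]
 110
265  88  89  90  89  93  90  91  90  91  90  93  91  92  93  90 108 126 134 133 133 132 131 131 133 132 134 135 133 123  64  50  47  46  49  46  48  48  48  50  67  84  87  86  86  86  82  74  51  46  46  45  48  50  47  47  51  68 102 132 132 134 132 132 133 133 133 133 132 134 131 110 112  86  76  77  79  77  78  77  78  78  78  76  78  77  77
270  75  73  76  74  76  76  75  74  75  77  77  76  77  76  79 108 129 137 136 136 135 135 136 133 136 136 134 131 106  49  46  47  48  45  48  47  48  47  55  75  85  84  87  87  85  84  74  55  46  48  50  48  47  46  49  48  53  92 138 138 138 138 138 138 138 136 136 138 137 137 119  94  78  75  74  73  77  80  78  77  79  78  79  79  78  77
```

The gauge and gap agree within about 0.5 mm sideways and 1 mm in x. I'll lower it slowly and watch the force.

>>> servo_tool(targets=[{"offset": [0.0005,0.0002,0.006],"dr": [0,0,0]},{"offset": [0.0005,0.0002,0.012],"dr": [0,0,0]},{"offset": [0.0005,0.0002,0.016],"dr": [0,0,0]},{"offset": [0.0005,0.0002,0.019],"dr": [0,0,0]},{"offset": [0.0005,0.0002,0.0215],"dr": [0,0,0]},{"offset": [0.0005,0.0002,0.0235],"dr": [0,0,0]},{"offset": [0.0005,0.0002,0.025],"dr": [0,0,0]},{"offset": [0.0005,0.0002,0.0265],"dr": [0,0,0]},{"offset": [0.0005,0.0002,0.028],"dr": [0,0,0]},{"offset": [0.0005,0.0002,0.028],"dr": [0,0,0]}])

```text
time_s: 20.68
position: [0.6146, 0.0914, 0.1276]
tcp_rot: [[-1.0, 0.001, -0.0], [0.001, 1.0, -0.0], [0.0, -0.0, -1.0]]
force: [-0.1, 0.1, -1.3]
opening: 0.156
grasp_force: 30.0
```

```bash
python3 - <<'E'
from h import *
r=bot.read_state();print(r['position'],r['force'],r['moment'])
E
```

```text
[0.61464527 0.09137165 0.12757608] [-0.09909399  0.05041584 -1.28802808] [0.0590793  0.02587698 0.00034633]
```

>>> servo_tool(targets=[{"offset": [0,0,0.002],"dr": [0,0,0]},{"offset": [0,0,0.004],"dr": [0,0,0]},{"offset": [0,0,0.006],"dr": [0,0,0]},{"offset": [0,0,0.008],"dr": [0,0,0]},{"offset": [0,0,0.01],"dr": [0,0,0]},{"offset": [0,0,0.012],"dr": [0,0,0]},{"offset": [0,0,0.012],"dr": [0,0,0]}])

```text
time_s: 21.27
position: [0.6144, 0.0914, 0.1153]
tcp_rot: [[-1.0, 0.001, -0.001], [0.001, 1.0, 0.0], [0.001, 0.0, -1.0]]
force: [0.1, 0.6, -1.7]
opening: 0.158
grasp_force: 30.0
```

>>> servo_tool(targets=[{"offset": [0,0,0.002],"dr": [0,0,0]},{"offset": [0,0,0.004],"dr": [0,0,0]},{"offset": [0,0,0.006],"dr": [0,0,0]},{"offset": [0,0,0.008],"dr": [0,0,0]},{"offset": [0,0,0.01],"dr": [0,0,0]},{"offset": [0,0,0.01],"dr": [0,0,0]}])

```text
time_s: 21.77
position: [0.6144, 0.0914, 0.1053]
tcp_rot: [[-1.0, 0.001, -0.001], [0.001, 1.0, 0.0], [0.001, 0.0, -1.0]]
force: [-0.2, 0.3, -1.2]
opening: 0.162
grasp_force: 30.0
```

>>> servo_tool(targets=[{"offset": [0,0,0.001],"dr": [0,0,0]},{"offset": [0,0,0.002],"dr": [0,0,0]},{"offset": [0,0,0.003],"dr": [0,0,0]},{"offset": [0,0,0.003],"dr": [0,0,0]}])

```text
time_s: 22.1
position: [0.6147, 0.0914, 0.1027]
tcp_rot: [[-1.0, 0.001, -0.0], [0.001, 1.0, 0.0], [0.0, 0.0, -1.0]]
force: [-0.5, 0.1, -0.9]
opening: 0.161
grasp_force: 30.0
```

>>> servo_tool(targets=[{"offset": [0,0,0.0007],"dr": [0,0,0]},{"offset": [0,0,0.0014],"dr": [0,0,0]},{"offset": [0,0,0.0014],"dr": [0,0,0]}])

```text
time_s: 22.35
position: [0.6156, 0.0914, 0.102]
tcp_rot: [[-1.0, 0.001, 0.002], [0.001, 1.0, -0.0], [-0.002, -0.0, -1.0]]
force: [0.1, 0.4, 0.2]
opening: 0.157
grasp_force: 30.0
```

>>> servo_tool(targets=[{"offset": [0,0,0.0005],"dr": [0,0,0]},{"offset": [0,0,0.001],"dr": [0,0,0]},{"offset": [0,0,0.001],"dr": [0,0,0]}])

```text
time_s: 22.6
position: [0.6161, 0.0914, 0.1016]
tcp_rot: [[-1.0, 0.001, 0.003], [0.001, 1.0, 0.0], [-0.003, 0.0, -1.0]]
force: [0.2, 0.0, 4.9]
opening: 0.161
grasp_force: 30.0
```

>>> servo_tool(targets=[{"offset": [0,0,0.0005],"dr": [0,0,0]},{"offset": [0,0,0.0008],"dr": [0,0,0]},{"offset": [0,0,0.0008],"dr": [0,0,0]}])

```text
time_s: 22.85
position: [0.6166, 0.0915, 0.1013]
tcp_rot: [[-1.0, 0.001, 0.004], [0.001, 1.0, 0.0], [-0.004, 0.0, -1.0]]
force: [0.3, 0.9, 6.6]
opening: 0.159
grasp_force: 30.0
```

>>> servo_tool(targets=[{"offset": [0,0,0],"dr": [0,0,0]},{"offset": [0,0,0],"dr": [0,0,0]},{"offset": [0,0,0],"dr": [0,0,0]},{"offset": [0,0,0],"dr": [0,0,0]},{"offset": [0,0,0],"dr": [0,0,0]},{"offset": [0,0,0],"dr": [0,0,0]},{"offset": [0,0,0],"dr": [0,0,0]},{"offset": [0,0,-0.005],"dr": [0,0,0]},{"offset": [0,0,-0.015],"dr": [0,0,0]},{"offset": [0,0,-0.03],"dr": [0,0,0]},{"offset": [0,0,-0.05],"dr": [0,0,0]},{"offset": [0,0,-0.08],"dr": [0,0,0]},{"offset": [0,0,-0.11],"dr": [0,0,0]},{"offset": [0,0,-0.14],"dr": [0,0,0]},{"offset": [0,0,-0.15],"dr": [0,0,0]},{"offset": [0,0,-0.15],"dr": [0,0,0]},{"offset": [0,0,-0.15],"dr": [0,0,0]}], gripper=0)

```text
time_s: 24.27
position: [0.6146, 0.0914, 0.2499]
tcp_rot: [[-1.0, 0.001, 0.001], [0.001, 1.0, -0.0], [-0.001, -0.0, -1.0]]
force: [-0.7, -0.1, -0.8]
opening: 0.503
grasp_force: 0.0
```

```bash
python3 - <<'E'
from h import *
s=cap('wrist');q=cap('scene');t=cap('top')
print([proj(s,np.array([.615,.0915,z]),True).round(0) for z in(.064,.108,.156)],proj(q,np.array([.615,.0915,.11])))
a=cv2.resize(s['color'][150:330,200:440,::-1],None,fx=3,fy=3);b=cv2.resize(q['color'][170:240,285:405,::-1],None,fx=3,fy=3)[:60*3];d=t['color'][180:280,290:500,::-1]
o=np.zeros((600,720,3),np.uint8);a=cv2.resize(a,(540,405));o[:405,:540]=a;o[410:590,:360]=b;o[410:510,370:580]=d;cv2.imwrite('pics/f.png',o)
E
```

```text
[array([321., 211.]), array([321., 222.]), array([321., 237.])] [322.6523736 209.5383207]
```

View pics/f.png

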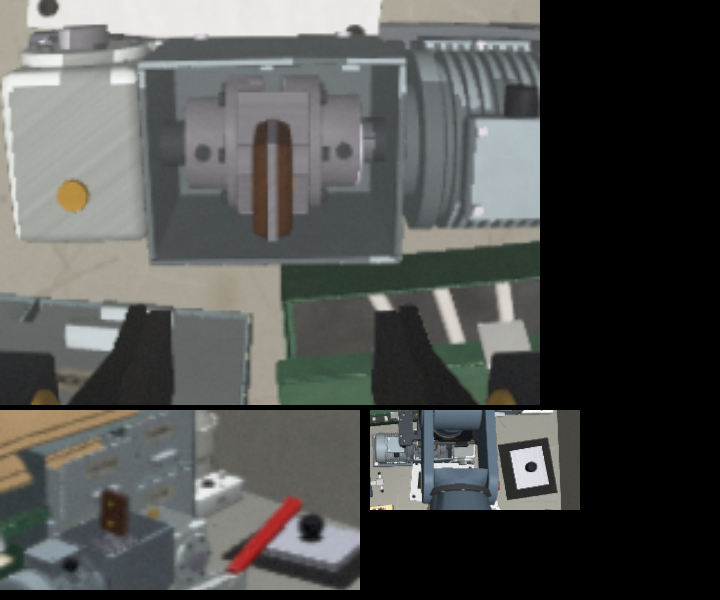

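The gauge stands upright and square, with its saddle centred on both hubs (crop (272,155)). The cover lies flat on the mat and the gripper is clear of everything, so I'm handing in.

```bash
python3 -c "
from rig import ticket
print(ticket.hand_in())"
```

```text
the job is handed in; nothing more can be done
None
```

I handed the job in at about 24 s; no verdict came back, but the last pictures show the cover flat, knob up, at the middle of the mat and the thin gauge standing upright between the hubs with its saddle down on both.

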